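Seat a mixer's keyed hub in its keyways

ROBOT

A 7-joint arm with a two-finger parallel gripper is mounted at the origin on the work surface. World frame = base frame: x ahead of the robot, y to its left, z up, the work surface at z = 0. Lengths are in m, angles in rad, forces in N, time in s.
With the tool pointing down it reaches from about 0.4 to 0.85 m from the base axis. Payload 10.4 kg.
Tool frame: the origin (TCP) lies on the centre line of the jaws, within the pads' length; the fingertips stand r.tip_extent ahead of it and the grasp point (between the pads) lies 8 mm behind it (r.tip_extent is the distance from the TCP to the fingertips, in m); z points along the fingers, y is the direction in which the jaws open and shut (so a half turn about z gives the same grasp; the last joint's range is limited). The gripper opens to 87 mm and grips with 3 to 60 N. Pads are 19 mm wide; open, the fingers measure 117 mm over their backs; the gripper's body (75 mm by 190 mm) begins 51 mm behind the grasp point.
Start: joints at [-1.157, 0.332, -0.065, 1.46, 0.022, 1.35, -0.088], TCP at [0.264, 0.566, 0.234] pointing down, gripper open.
Joint ranges: [-2.6, 2.6], [-0.5, 2.12], [-1.47, 1.34], [0.16, 2.42], [-1.27, 4.41], [0.06, 2.06], [-2.6, 2.6]. Speed limits (rad/s): [2.22, 2.22, 2.79, 2.79, 3.14, 3.14, 3.14].

INTERFACE

Orientations are given as a unit quaternion [x, y, z, w].
In Python, from bench import r gives the robot as it stands.
- The arm moves only by the shell command python3 -m jog 'ROWS' [FORCE]. ROWS is JSON, a list of rows, each a list of 7 numbers: the shift along the tool's x, y, z in cm, then the turn, a rotation vector about the tool's x, y, z in rad, then the opening, from -1 (shut) to 1 (fully open). In form: [[tx, ty, tz, wx, wy, wz, jaw], ...]. A call has 1 to 20 rows; each row shifts and turns the commanded pose from where the row before left it, along the tool's axes as they then stand; what a row does not reach is not made up. A row lasts 1/8 s, in which the tool goes at most 62.5 mm and 10.7 degrees, less where a joint would pass 70% of its speed; a pose out of reach is approached as far as the arm can. A call with a gripper value outside its range is refused whole. The fingers move at their own pace and stop on an object; FORCE is the grip in N (left out, the last holds). Time passes only in rows, so rows that do not move let the fingers close. It gives the time, the measured TCP pose, the force and the opening at its end, in the units of the state.
- r.read_state(): the state, without advancing time (a new reading comes with each control period).
- r.camera(name): name is "side" or "top" or "wrist"; returns a dict with "frame" (480x640x3 uint8, red, green, blue), "fx", "fy", "cx", "cy" (pixels), "camera_from_world" (4x4, takes a point from world to camera coordinates). Camera axes: x right, y down, z forward; pixel columns grow to the right and rows downward; lengths in m; the calibration is good to about 2 mm. A picture is of the moment at which its call begins. There is no depth.
- r.close_job(): hands the job in, once; it reports no verdict.
Trained networks look in a picture, given as the dict that the camera call returned (one of the last four; its "shot" number tells which), for a name from the list of things; names that differ only in an ending like _2 or _b are one class to them, and where a whole thing is asked for, a point or a joint stands for the part that bears it (a point fixed in the world has none). Each returns a list of dicts, best first, with "score" (0 to 1); they miss things now and then, are a little off and sometimes report something else, mostly with a low value. They report only what shows in the picture. A call takes as long as a camera call. They do not tell look-alikes from the thing itself.
- r.search_frame(picture, thing): "rect" ([left, top, right, bottom] in pixels, round what is visible of it).
The state is a dict: "time": time; "joint_positions": joint angles; "joint_vel": joint speeds; "joint_torque": joint torques, N m; "ee_pos": TCP position; "eef_rot": TCP orientation; "ft_force": force on the tool from outside, world axes, zero at the start; "torque": the same for the moment, N m; "width": finger opening in m.
Only numpy, scipy, OpenCV 4.12 (cv2) and the standard library are available. Lean on these libraries where they do the work, as an engineer would, in place of code of your own. Each camera call takes 0.05 s, during which the arm holds its last target.

TASK

Two small bench mixers stand among the lab clutter, each with a three-tabbed metal hub on its spindle. One hub is fully home; the other rides high because its tabs are resting on top of the flange instead of in the keyways. Turn the high one on its spindle, without taking it off, until its tabs drop into the keyways and it sits flush on the flange, let go of it, and leave the other mixer's hub alone.

Things in the scene. Friction and masses are not known exactly. Their poses are not given: they have to be found in the camera images.
- hub: Loose 250 g aluminium hub riding high, 62 mm tall. Origin: on its axis, level with its tabs' undersides; z up. Three tabs 10 mm wide, 16 tall, reach 42 mm out at 0 (its +x), 120, 240 deg under and past a 30 mm radius disc (z 10 to 20). Starts 64 mm above the bench, tabs 28 to 60 deg off the nearest keyways, either way; home is 10 mm lower, any tab in any keyway. Turns freely, falls by its weight.
- hub_bar (a point): Middle of the top of the high hub's grip bar, 62 mm above the hub's origin, on its axis. The bar is a solid aluminium block, 50 mm long along the hub's x (so over the first tab), 14 mm thick along the hub's y, 22 mm tall, standing on a round neck of 18 mm radius. Grip it from above across the 14 mm.
- drive: Mixer under the high hub, fixed: white housing 130 x 130 x 48 mm, black knob on its -x side. Origin: on the spindle axis at bench level. On top a dark steel flange, 48 mm radius, upper face at z 64, with three radial keyways 26 mm wide, 12 deep, open at top and rim, at 0 (its +x), 120, 240 deg; tabs drop in within 10 deg. Spindle 18 mm thick, tip at z 92, in the hub's blind 22 mm bore.
- other_hub: The identical hub of the other, identical mixer, already fully home with its disc flat on the flange and its tabs in the keyways; origin 54 mm above the bench, where the high hub's is at 64 mm. Same shape and axes as the high hub. Leave it where it is.
Things that resemble listed ones, but are neither listed nor needed, are in the scene too. Leave any blue look-alike of the drive alone. Leave any turquoise look-alike of the hub alone.

How it is judged:
At the end, for the whole second after the job is handed in: The hub that rode high sits fully home on its own drive: lowered by the full 10 mm to within 2.5 mm, centred on the spindle within 6 mm, upright within about 4.5 degrees, at rest. The other hub is within 20 mm of where it was (z of hub in the frame of drive between 0.05 and 0.0565 m and horizontal distance between hub and drive below 0.006 m and angle between hub's own z axis and vertical below 0.08 rad and linear speed of hub below 0.02 m/s and distance of other_hub from where it was at the start of the episode below 0.02 m); the robot touches nothing.
It fails at once if The hub is taken off its spindle (raised more than 18 mm above where it rode, or more than 20 mm off the axis) (z of hub in the frame of drive above 0.082 m or horizontal distance between hub and drive above 0.02 m).
It fails at once if The other mixer's hub is disturbed: moved by more than 20 mm or lifted by more than 10 mm (distance of other_hub from where it was at the start of the episode above 0.02 m or height (world z) of other_hub above 0.064 m).
It also fails if it takes over 29 s, if anything falls off the work surface, if the arm or the gripper's body presses on something with over 40 N, if the wrist force passes 120 N, or if a joint passes its speed limit or range.

## Working session

There is one attempt and no reset: what is moved stays moved. The work goes in short steps, Python scripts to look and compute and a shell command to move; the robot and the scene stay as the last step left them, time stands still between calls to the robot, and variables do not carry over. Pictures are saved under pics/ and viewed, and the job is handed in when it is done.

```bash
mkdir -p pics; ls
python3 - <<'E'
from bench import r
import cv2
s=r.read_state();print(s['time'],s['ee_pos'],s['eef_rot'],s['width'],r.tip_extent)
for n in("side","top","wrist"):
    p=r.camera(n);cv2.imwrite(f"pics/{n}0.png",p["frame"][:,:,::-1])
    print(n,p["fx"],p["fy"],p["cx"],p["cy"],p["camera_from_world"])
    for t in("hub","drive","hub_bar"):
        print(t,[(d['score'],d['rect']) for d in r.search_frame(p,t)] )
E
```

```text
pics
0.0 [0.264275   0.5659628  0.23274296] [ 2.16668766e-01  9.76244914e-01 -7.09437857e-04 -1.02895517e-04] 0.08712922748849106 0.011
side 443.8081847216287 443.8081847216287 324.2753124370913 236.36362000819446 [[ 0.97798304 -0.20863747  0.00442584 -0.450245  ]
 [-0.11342105 -0.54922166 -0.82794398  0.09595164]
 [ 0.1751709   0.80921318 -0.56079335  1.15273885]
 [ 0.          0.          0.          1.        ]]
hub [(0.87, [342.0, 251.6, 374.3, 283.0]), (0.76, [398.0, 272.2, 430.4, 305.0])]
drive [(0.98, [211.5, 358.2, 295.3, 439.9]), (0.94, [227.6, 279.9, 295.4, 333.7]), (0.72, [319.2, 261.0, 387.2, 316.2])]
hub_bar [(0.67, [397.0, 274.2, 427.6, 303.5]), (0.55, [342.9, 250.2, 374.6, 282.2])]
top 588.2770920126976 588.2770920126976 323.68967123721654 237.90400576851894 [[ 2.34849427e-02 -9.99719282e-01  3.13294038e-03 -1.00421139e-01]
 [-9.94924738e-01 -2.36787869e-02 -9.77961173e-02  4.53747270e-01]
 [ 9.78428484e-02 -8.20303676e-04 -9.95201539e-01  1.45566151e+00]
 [ 0.00000000e+00  0.00000000e+00  0.00000000e+00  1.00000000e+00]]
hub [(0.88, [364.4, 152.0, 391.1, 180.0]), (0.81, [344.2, 207.9, 377.2, 236.5])]
drive [(0.96, [341.3, 280.3, 408.4, 345.7]), (0.58, [335.2, 197.6, 388.2, 252.8]), (0.57, [438.8, 303.5, 498.2, 363.0])]
hub_bar [(0.75, [364.8, 152.1, 392.4, 183.3]), (0.7, [345.1, 203.0, 377.6, 235.9])]
wrist 429.49992161412666 429.49992161412666 317.35733565915535 239.3186792577841 [[ 4.22727483e-01  9.06256814e-01  2.48806525e-04 -6.24611507e-01]
 [ 8.66839490e-01 -4.04421156e-01  2.91603888e-01 -3.46741337e-02]
 [ 2.64368633e-01 -1.23053302e-01 -9.56539132e-01  3.91722303e-01]
 [ 0.00000000e+00  0.00000000e+00  0.00000000e+00  1.00000000e+00]]
hub []
drive []
hub_bar []
```

View pics/side0.png

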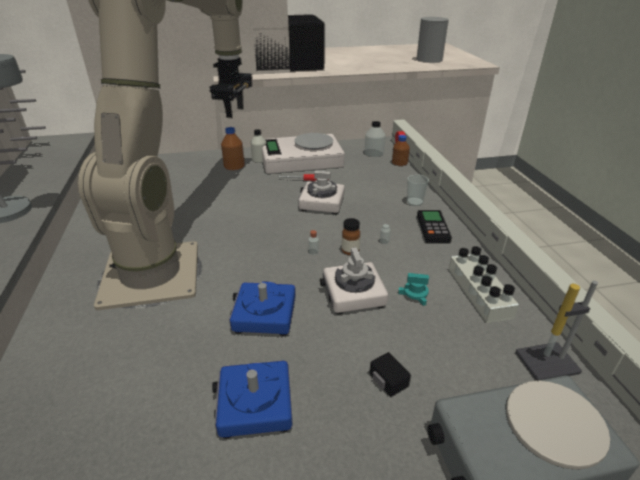

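View pics/top0.png

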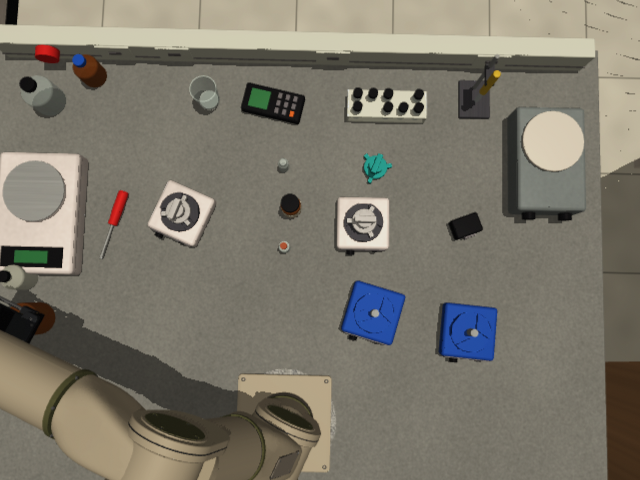

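Two white mixers could be the one: A at top px (181,212), side px (322,190); B at top px (363,223), side px (355,278). The blue mixers and the turquoise hub are look-alikes. I'll enlarge both to see which hub rides high.

Run:
```python
import cv2,numpy as np
s=cv2.imread("pics/side0.png");t=cv2.imread("pics/top0.png")
def c(im,x,y,h):return cv2.resize(im[y-h:y+h,x-h:x+h],(390,290*390//390),interpolation=cv2.INTER_CUBIC) if 0 else cv2.resize(im[y-h:y+h,x-h:x+h],(300,300),interpolation=cv2.INTER_CUBIC)
cv2.imwrite("pics/crop0.png",np.vstack([np.hstack([c(s,322,190,38),c(s,355,282,38)]),np.hstack([c(t,181,212,38),c(t,363,223,38)])]))
```

```text
(no output)
```

View pics/crop0.png

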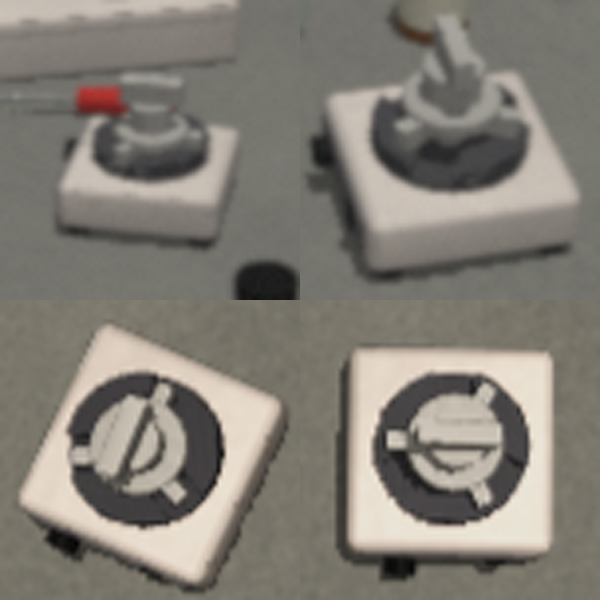

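A (left, side 322,190) has its disc flat on the flange with its tabs in the keyways, so it is home. B (side 355,278, top 363,223) shows a gap and shadow under its disc, and its tabs lie on the flange top off the keyway slots, so B is the high hub. Next I'll measure B in metric rectified views.

```bash
cat > h.py <<'E'
import numpy as np,cv2
def proj(p,X):
    X=np.atleast_2d(X);C=p["camera_from_world"];c=X@C[:3,:3].T+C[:3,3]
    return np.c_[p["fx"]*c[:,0]/c[:,2]+p["cx"],p["fy"]*c[:,1]/c[:,2]+p["cy"]]
def ray(p,uv,z):
    C=p["camera_from_world"];R=C[:3,:3];o=-R.T@C[:3,3]
    d=R.T@np.array([(uv[0]-p["cx"])/p["fx"],(uv[1]-p["cy"])/p["fy"],1]);return o+d*(z-o[2])/d[2]
def rect(p,cx,cy,z,half=0.09,n=500):
    # rectified: image right = world -y, up = world +x
    w=np.array([[cx+half,cy+half,z],[cx+half,cy-half,z],[cx-half,cy-half,z],[cx-half,cy+half,z]])
    H=cv2.getPerspectiveTransform(proj(p,w).astype(np.float32),np.float32([[0,0],[n,0],[n,n],[0,n]]))
    return cv2.warpPerspective(p["frame"][:,:,::-1],H,(n,n),flags=cv2.INTER_CUBIC)
E
python3 - <<'E'
from bench import r
from h import *
p=r.camera("top");s=r.camera("side")
f=p["frame"].astype(int);m=((f.min(2)>150)).astype(np.uint8)
n,l,st,ce=cv2.connectedComponentsWithStats(m)
for i in range(1,n):
    if st[i,4]>1000 and 330<ce[i][0]<400 and 190<ce[i][1]<260:
        c=max(cv2.findContours((l==i).astype(np.uint8),0,2)[0],key=cv2.contourArea)
        a=cv2.minAreaRect(c);print(a)
        q=np.array([ray(p,x,.048)[:2] for x in cv2.boxPoints(a)]);print(q,q.mean(0))
        for k in range(4): d=q[(k+1)%4]-q[k];print(np.hypot(*d),np.degrees(np.arctan2(d[1],d[0])))
        C=q.mean(0)
out=[]
for cam in (p,s):
  for z in(.064,.126):
    o=rect(cam,*C,z,half=.075,n=300);cv2.circle(o,(150,150),int(48*2),(0,0,255),1);cv2.circle(o,(150,150),2,(0,0,255),-1);out.append(o)
cv2.imwrite("pics/rect0.png",np.vstack([np.hstack(out[:2]),np.hstack(out[2:])]))
print(r.read_state()['time'])
E
```

```text
((363.0, 223.0), (50.0, 50.0), 90.0)
[[ 0.55395731 -0.12286467]
 [ 0.55694212 -0.24715014]
 [ 0.43224529 -0.24874545]
 [ 0.42931869 -0.12549594]] [ 0.49311585 -0.18606405]
0.1243213050745982 -88.62426590813016
0.12470702935289965 -179.26702523858242
0.12328425374624359 91.36025272914254
0.12466639610141403 1.2094019198525798
0.7
```

View pics/rect0.png

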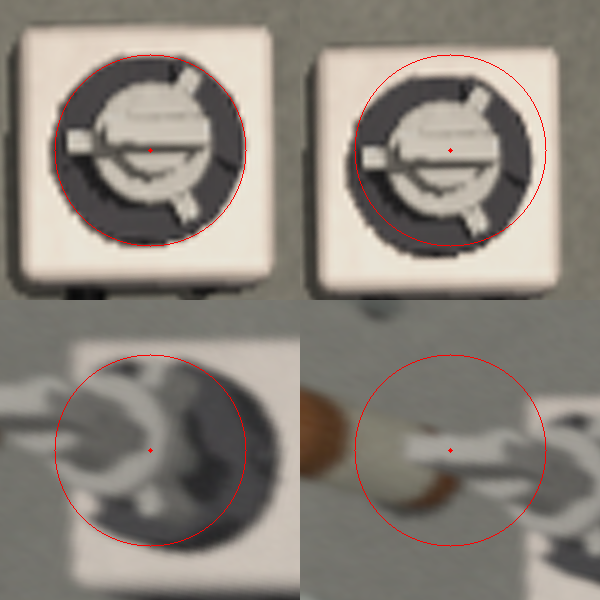

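The rectified top view shows the flange centred on the circle at about (0.493,-0.186), r 48 mm, which matches. The tabs are at (78,141), (188,77) and (186,209), so hub yaw is about 89°. The housing yaw is about 0 with the knob at the bottom, so the keyways are at 0/120/240. The nearest keyway is about +31° (counterclockwise). Moving above it now.

```bash
python3 -m jog '[[-4.34,-2.8,0,0,0,0,1],[-4.34,-2.8,0,0,0,0,1],[-4.34,-2.8,0,0,0,0,1],[-4.34,-2.8,0,0,0,0,1],[-4.34,-2.8,0,0,0,0,1],[-4.34,-2.8,0,0,0,0,1],[-4.34,-2.8,0,0,0,0,1],[-4.34,-2.8,0,0,0,0,1],[-2.22,-4.5,0,0,0,0,1],[-2.22,-4.5,0,0,0,0,1],[-2.22,-4.5,0,0,0,0,1],[-2.22,-4.5,0,0,0,0,1],[-2.22,-4.5,0,0,0,0,1],[-2.22,-4.5,0,0,0,0,1],[-2.22,-4.5,0,0,0,0,1],[-2.22,-4.5,0,0,0,0,1]]' 20
python3 -m jog '[[0,0,0,0,0,0.165,1],[0,0,0,0,0,0.165,1],[0,0,0,0,0,0.165,1],[0,0,0,0,0,0.165,1],[0,0,0,0,0,0.165,1],[0,0,0,0,0,0.165,1],[0,0,0,0,0,0.162,1],[0,0,0,0,0,0,1]]'
cat > st.py <<'E'
from bench import r
from h import *
import sys
from scipy.spatial.transform import Rotation as R
s=r.read_state();M=R.from_quat(s['eef_rot']).as_matrix()
print(s['time'],s['ee_pos'],'tool x ang',np.degrees(np.arctan2(M[1,0],M[0,0])),'z',M[:,2],s['width'],s['ft_force'],s['joint_positions'])
d=(np.array([.493,-.186,float(sys.argv[2]) if len(sys.argv)>2 else .12])-s['ee_pos'])@M
print('tool delta cm to hub',d*100)
w=r.camera("wrist");cv2.imwrite(f"pics/w{sys.argv[1]}.png",w["frame"][:,:,::-1])
for a in(0.064,.126):print(proj(w,[.493,-.186,a]))
E
python3 st.py 1
```

```text
time: 2.7
ee_pos: [0.4928, -0.1864, 0.2338]
eef_rot: [0.216, 0.976, 0.0, 0.0]
ft_force: [0.3, -0.0, 0.2]
width: 0.0872
time: 3.7
ee_pos: [0.4929, -0.1848, 0.2336]
eef_rot: [0.713, 0.701, 0.0, 0.0]
ft_force: [-0.5, -0.7, 0.8]
width: 0.0871
3.7 [ 0.49289038 -0.18478979  0.23360697] tool x ang 89.03087788840435 z [ 2.07863155e-04  1.40016220e-04 -9.99999969e-01] 0.08708257145071471 [-0.54592356 -0.67538232  0.80167004] [-0.32795314  0.11425718  0.65327012  1.7512483  -0.07218221  1.29998641
  0.32457821]
tool delta cm to hub [-1.22448981e-01  1.06732788e-02  1.13606817e+01]
[[318.70068912 219.14373022]]
[[319.10900192 243.23705158]]
```

View pics/w1.png

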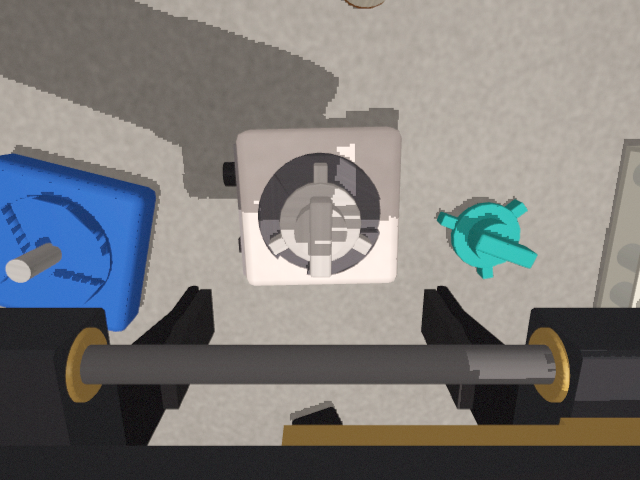

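Wrist view: hub centred around (320,215), with the bar running vertically from (320,197) to (320,276), already aligned with the tool x axis. The knob is at left, so the image's left is drive -x. The keyway edges are partly in shadow, so I'll refine centre and angles with a rectified view.

Run:
```python
from bench import r
from h import *
w=r.camera("wrist");t=r.camera("top")
C=(.493,-.184);out=[]
def rings(c,img,z,half=.075,n=400):
    pass
for cam in(w,t):
  for z in(.064,.126):
    o=rect(cam,*C,z,half=.06,n=300);k=300/.12
    o=cv2.convertScaleAbs(o,alpha=1.3,beta=20)
    cv2.circle(o,(150,150),2,(0,0,255),-1)
    if z<.1: 
        cv2.circle(o,(150,150),int(.048*k),(0,0,255),1)
        for a in(0,120,240):
            a=np.radians(a);v=np.array([-np.sin(a),-np.cos(a)]);q=np.array([v[1],-v[0]])
            for s in(-.013,.013):
                a0=150+(v*.03+q*s)*k;a1=150+(v*.046+q*s)*k
                cv2.line(o,tuple(a0.astype(int).tolist()),tuple(a1.astype(int).tolist()),(0,255,0),1)
    else: cv2.rectangle(o,(int(150-.025*k),int(150-.007*k)),(int(150+.025*k),int(150+.007*k)),(0,0,255),1)
    out.append(o)
cv2.imwrite("pics/rect1.png",np.vstack([np.hstack(out[:2]),np.hstack(out[2:])]))
```

```text
(no output)
```

View pics/rect1.png

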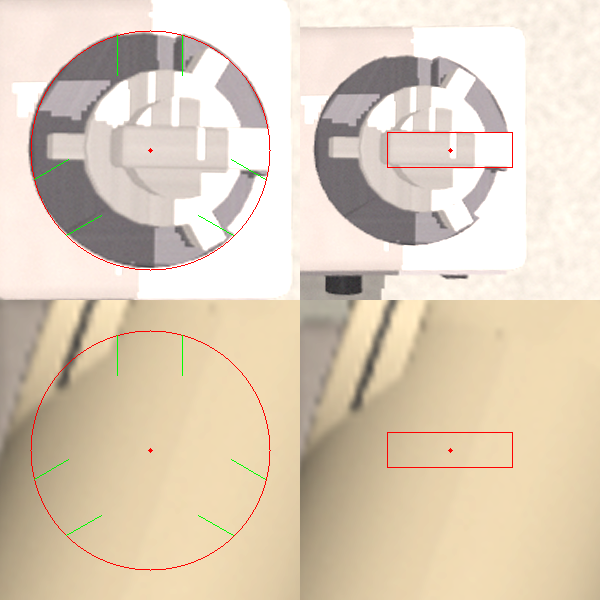

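The flange circle fits (0.493,-0.184) to within about 0.5 mm. The green predicted keyways (drive yaw 0) line up with the visible slot edges at (181,45) and (245,175), and the tabs sit about 30° clockwise of them, so +31° is confirmed. Descending (tips to about z 0.107) and gripping the bar.

```bash
python3 -m jog '[[0.15,0,2.0,0,0,0,1],[0,0,2.0,0,0,0,1],[0,0,2.0,0,0,0,1],[0,0,2.0,0,0,0,1],[0,0,2.0,0,0,0,1],[0,0,1.5,0,0,0,1],[0,0,0,0,0,0,1]]' 15
python3 -m jog '[[0,0,0,0,0,0,-1],[0,0,0,0,0,0,-1],[0,0,0,0,0,0,-1],[0,0,0,0,0,0,-1],[0,0,0,0,0,0,-1],[0,0,0,0,0,0,-1]]' 15
python3 st.py 2
```

```text
time: 4.72
ee_pos: [0.4923, -0.1832, 0.1177]
eef_rot: [0.713, 0.701, -0.001, -0.001]
ft_force: [-0.2, -1.0, 0.6]
width: 0.0869
time: 5.48
ee_pos: [0.4929, -0.1833, 0.1185]
eef_rot: [0.713, 0.701, 0.0, -0.0]
ft_force: [-0.6, 1.1, 0.6]
width: 0.0352
5.475 [ 0.49289936 -0.18326148  0.11852381] tool x ang 88.97588187455858 z [-1.84396840e-05  1.27866854e-04 -9.99999992e-01] 0.03518747034568222 [-0.63384266  1.09627353  0.64811696] [-0.29317382  0.23853959  0.6378169   1.8906141  -0.1617819   1.06370576
  0.39218949]
tool delta cm to hub [-0.27360998  0.01495416 -0.14765466]
[[319.72455192 276.78396171]]
[[320.7468729  338.33523679]]
```

View pics/w2.png

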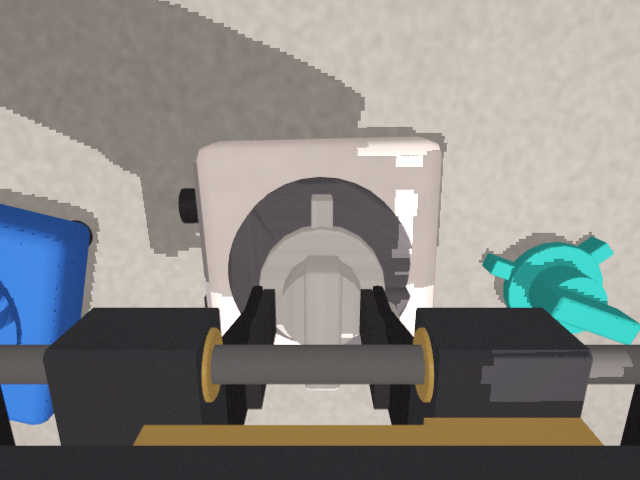

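The fingers straddle the bar (302–342 px) and are still closing at 35 mm. Continuing.

```bash
python3 -m jog '[[0,0,0,0,0,0,-1],[0,0,0,0,0,0,-1],[0,0,0,0,0,0,-1],[0,0,0,0,0,0,-1]]' 15
```

```text
time: 6.02
ee_pos: [0.493, -0.1833, 0.1186]
eef_rot: [0.713, 0.701, 0.0, 0.0]
ft_force: [1.6, -1.0, -0.5]
width: 0.0138
```

Gripped at 13.8 mm, which matches the 14 mm bar. Turning +31° (tool z −0.54 rad).

```bash
python3 -m jog '[[0,0,0,0,0,-0.09,-1],[0,0,0,0,0,-0.09,-1],[0,0,0,0,0,-0.09,-1],[0,0,0,0,0,-0.09,-1],[0,0,0,0,0,-0.09,-1],[0,0,0,0,0,-0.09,-1],[0,0,0,0,0,0,-1],[0,0,0,0,0,0,-1]]' 15
python3 st.py 3
```

```text
time: 7.02
ee_pos: [0.4926, -0.1833, 0.1183]
eef_rot: [0.502, 0.865, -0.0, -0.0]
ft_force: [0.1, -0.3, -2.3]
width: 0.0138
7.025 [ 0.49264251 -0.18329928  0.1183046 ] tool x ang 119.79379550675607 z [-5.58939959e-04  1.64954269e-04 -9.99999830e-01] 0.01383889179239222 [ 0.14056157 -0.29200864 -2.32547548] [-0.22869583  0.2300681   0.56266302  1.88808379 -0.13966859  1.06269008
  0.91035143]
tool delta cm to hub [-0.25206484 -0.1032379  -0.16960445]
[[317.14316674 277.65838313]]
[[317.13170437 339.56801195]]
```

View pics/w3.png

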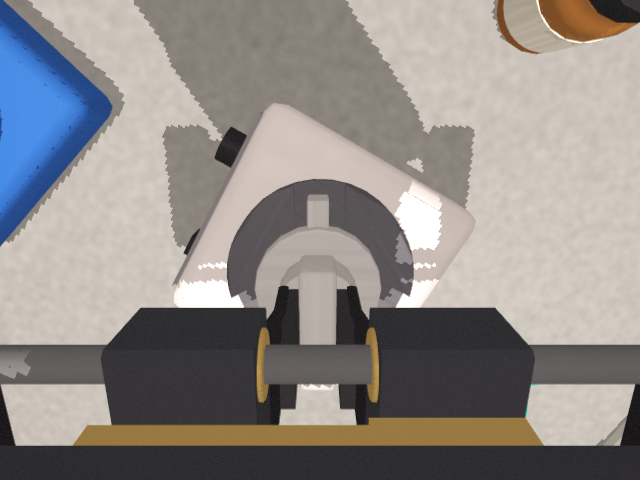

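The hub turned with the gripper, the first tab at (318,210) lies over the keyway, and the −2.3 N reading shows its weight hanging in the grip. Opening to let it drop.

```bash
python3 -m jog '[[0,0,0,0,0,0,1],[0,0,0,0,0,0,1],[0,0,0,0,0,0,1],[0,0,0,0,0,0,1],[0,0,0,0,0,0,1],[0,0,0,0,0,0,1],[0,0,0,0,0,0,1]]' 15
python3 st.py 4
```

```text
time: 7.95
ee_pos: [0.4929, -0.1833, 0.1185]
eef_rot: [0.501, 0.866, 0.0, -0.0]
ft_force: [-0.5, 0.5, -0.4]
width: 0.0759
7.95 [ 0.49289676 -0.18333932  0.11851384] tool x ang 119.90594863563538 z [ 2.92713757e-05  7.34847940e-05 -9.99999997e-01] 0.07585065749205826 [-0.48399665  0.49235633 -0.41914884] [-0.22853171  0.22989191  0.56245573  1.88774234 -0.13964041  1.06256553
  0.91221582]
tool delta cm to hub [-0.23578008 -0.12369686 -0.14863487]
[[316.68413442 277.21229167]]
[[316.57721771 338.95651986]]
```

View pics/w4.png

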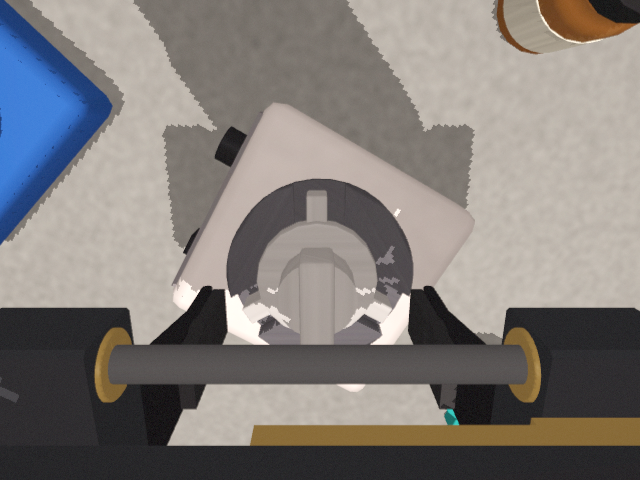

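The bar and disc look smaller and the tab sits lower, at (317,205), so it appears to have dropped. Retreating straight up, then checking.

```bash
python3 -m jog '[[0,0,-2,0,0,0,1],[0,0,-3,0,0,0,1],[0,0,-3,0,0,0,1],[0,0,-3,0,0,0,1],[0,0,-1,0,0,0,1],[0,0,0,0,0,0,1]]' 15
python3 - <<'E'
from bench import r
from h import *
s=r.camera("side");w=r.camera("wrist")
b=[s["frame"][y-38:y+38,x-38:x+38,::-1] for x,y in((322,190),(355,282))]
b=[cv2.resize(i,(300,300),interpolation=cv2.INTER_CUBIC) for i in b]
out=[]
for z in(.064,.116):
    o=rect(w,.493,-.184,z,half=.06,n=300);k=2500
    q=[(150-k*(a*np.sin(t)+c*np.cos(t)),150-k*(a*np.cos(t)-c*np.sin(t))) for t in [np.radians(120)] for a,c in((.025,.007),(.025,-.007),(-.025,-.007),(-.025,.007))]
    if z>.1: cv2.polylines(o,[np.int32(q)],True,(0,0,255),1)
    else: cv2.circle(o,(150,150),120,(0,0,255),1)
    out.append(o)
cv2.imwrite("pics/chk.png",np.vstack([np.hstack(b),np.hstack(out)]))
E
```

```text
time: 8.75
ee_pos: [0.493, -0.1833, 0.2384]
eef_rot: [0.501, 0.866, 0.0, 0.0]
ft_force: [-1.0, 0.2, -0.4]
width: 0.0872
```

View pics/chk.png

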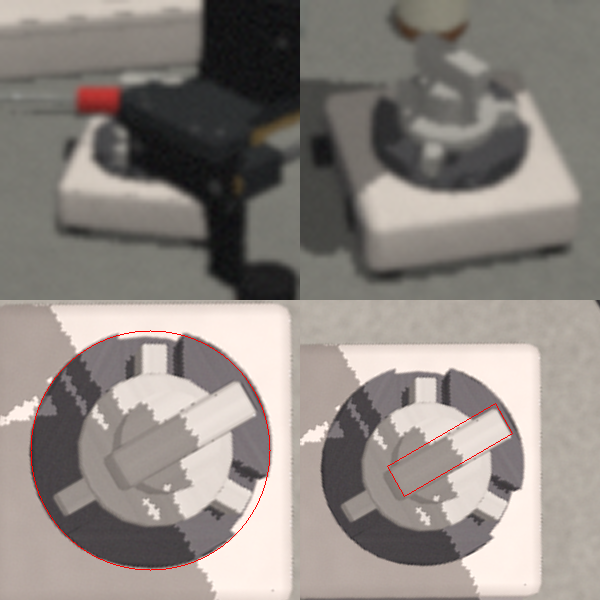

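The hub is home. Its tabs sit inside the keyways (rectified view, (153,355), (73,498) and (238,497)). The bar top fits the outline drawn at z 0.116, 10 mm lower than before, and the side view shows the disc flat on the flange. The gripper is clear, so I'm handing in.

```bash
python3 -c "
from bench import r
r.close_job();print(r.read_state()['time'])"
```

```text
the job is handed in; nothing more can be done
the job is handed in; nothing more can be done
```

The high hub (mixer at about (0.493, −0.184)) is home on its flange, and I handed the job in at about 9 s of the 29 s limit. I gripped its bar at 13.8 mm, turned it about 31° counterclockwise, let go so it dropped, and backed straight up.

- **High hub:** the last wrist view shows all three tabs inside the keyways. The bar top matches the outline drawn for 10 mm lower to within a couple of mm, the side view shows the disc flat on the flange, and the gripper was open and about 10 cm clear.
- **Other hub:** I never moved close to it. The gripper partly hid it in the last side picture, so I have no full final view of it.
- **Measurement disagreement:** the first top-view estimate and the wrist view differed by about 2 mm along y. I used roughly the wrist value.

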